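Load a slide carrier under the spring clip of a slide reader

ROBOT

A 7-joint arm with a two-finger parallel gripper is mounted at the origin on the work surface. World frame = base frame: x ahead of the robot, y to its left, z up, the work surface at z = 0. Lengths are in m, angles in rad, forces in N, time in s.
With the tool pointing down it reaches from about 0.4 to 0.9 m from the base axis. Payload 5.5 kg.
Tool frame: the origin (TCP) lies between the finger pads; the fingertips stand 17 mm ahead of it and the grasp point (between the pads) lies 2 mm behind it; z points along the fingers, y is the direction in which the jaws open and shut (so a half turn about z gives the same grasp; the last joint's range is limited). The gripper opens to 92 mm and grips with 3 to 60 N. Pads are 19 mm wide; open, the fingers measure 130 mm over their backs; the gripper's body (75 mm by 190 mm) begins 47 mm behind the grasp point.
Start: joints at [1.538, 0.501, -0.427, 1.55, 0.221, 1.138, -0.21], TCP at [0.19, -0.622, 0.244] pointing down, gripper open.
Joint ranges: [-2.88, 2.88], [-0.31, 2.03], [-1.54, 1.56], [0.2, 2.42], [-1.41, 4.55], [0.19, 2.02], [-2.57, 2.57]. Speed limits (rad/s): [2.57, 2.57, 3.14, 3.14, 3.14, 3.14, 3.14].

INTERFACE

Orientations are given as [roll, pitch, yaw] about the fixed x, y, z axes, in that order (R = Rz(yaw) Ry(pitch) Rx(roll)).
In Python, from bench import monitor, cams, env gives the robot as it stands. The module is installed in compiled form; this text tells all that it offers.
- The arm moves only by the tool apply_moves, never from a script. Its argument "moves" is a list of rows, each an object of numbers: "dx", "dy", "dz": the shift along the tool's x, y, z in cm; "wx", "wy", "wz": the turn, a rotation vector about the tool's x, y, z in degrees; "gripper": the opening, from 0 (shut) to 1 (fully open). In form: [{"dx": .., "dy": .., "dz": .., "wx": .., "wy": .., "wz": .., "gripper": ..}, ...]. A call has 1 to 8 rows; each row shifts and turns the commanded pose from where the row before left it, along the tool's axes as they then stand; what a row does not reach is not made up. A row lasts 1/12 s, in which the tool goes at most 41.7 mm and 7.16 degrees, less where a joint would pass 70% of its speed; a pose out of reach is approached as far as the arm can. A call is refused whole if a number of a shift passes 4.17 or a number of a turn 7.16, either way. A call with a gripper value outside its range is refused whole. The fingers move at their own pace and stop on an object; the grip force is fixed at half the most. Time passes only in rows, so rows that do not move let the fingers close. It gives the time, the measured TCP pose, the force and the opening at its end, in the units of the state.
- monitor.observe(): the state, without advancing time (a new reading comes with each control period).
- cams.snapshot(name): name is "scene" or "top" or "wrist"; returns the picture (400x640x3 uint8, red, green, blue); there is no depth.
- cams.camera_params(name): a dict with "fx", "fy", "cx", "cy" (pixels), "camera_from_world" (4x4, takes a point from world to camera coordinates); the wrist camera has in their place "hand_eye" (4x4, takes a point from camera to tool coordinates, whose origin is the TCP and whose axes are the flange's). Camera axes: x right, y down, z forward; pixel columns grow to the right and rows downward; lengths in m; the calibration is good to about 2 mm. The wrist camera is an equidistant fisheye: a pixel r from the principal point sees the ray r / f radians off the axis. A picture is of the moment at which its call begins: read the wrist's pose just before it. camera_params takes no time and is no camera call.
- env.job_done(): hands the job in, once; it reports no verdict.
The state is a dict: "t": time; "joint_positions": joint angles; "qd": joint speeds; "effort": joint torques, N m; "tool_pos": TCP position; "tcp_rot": TCP orientation; "force": force on the tool from outside, world axes, zero at the start; "ft_torque": the same for the moment, N m; "width": finger opening in m.
Only numpy, scipy, OpenCV 4.12 (cv2) and the standard library are available. Lean on these libraries where they do the work, as an engineer would, in place of code of your own. Each camera call takes 0.05 s, during which the arm holds its last target. There are 200 camera calls.

TASK

Load the orange slide carrier into the slide reader: with one fingertip press the long blue-topped pedal of the spring clip and keep it held down so that the clip's jaw stays raised, and meanwhile push the carrier by its upright tab with the other fingertip along its channel, beneath the jaw, until its nose is fully home against the reader's housing. Only then let the pedal up, so that the jaw comes down on the carrier and holds it there, and move clear. Nothing needs grasping: do not lift the carrier out of its channel, and leave everything else on the table where it is.

Things in the scene. Friction and masses are not known exactly. Their poses are not given: they have to be found in the camera images.
- reader: White slide reader, fixed. Origin on the table, under the channel's centre line; x along the channel in the loading direction (within 0.5 rad of world x, away from the robot), y left, z up. Base plate top (= channel floor) at z = 12 mm; plate x -165 to +65, y -50 to +90 mm. Two aluminium rails, outer faces y = +-22, top z = 23 mm, guide the carrier; their lips overhang its edges, leaving a 30 mm gap.
- stop (a point): Centre of the end stop, the front face of the reader's housing: (60, 0, 15) mm in the reader's frame. The housing is a white box with a blue band, x 60 to 190, y -55 to +95 mm, top at z = 70 mm.
- clip_hinge (a joint): Angle of the spring clip: 0 = released with nothing under its jaw (the jaw then blocks the channel), 0.40 = pedal fully down (hard stop). A spring returns it: about 2 N on the middle of the pedal starts it, about 4 N holds it fully down. Above 0.25 the carrier passes freely under the jaw. Let go onto the carrier, it rests near 0.165.
- clip: Steel spring clip, a rocker. Origin on its hinge line, which runs along the reader's x at y = 30, z = 32 mm (posts at x = -148 and +51). Pedal: plate 160 mm long (reader x -140 to +20), y about +34 to +85 mm, blue on top. Pressing it anywhere raises the jaw; a fingertip can slide along it while pressing. It slopes up outward by 0.20 rad at rest, down outward by 0.20 rad when fully down.
- jaw (a point): Middle of the underside of the clip's jaw, a steel block over the middle of the channel, 14 mm long (reader x 30 to 44 mm), 12 mm wide. 1.5 mm above the channel floor when released, about 13 mm higher with the pedal fully down.
- pedal (a point): Middle of the pedal's upper face, 38 mm outward of the hinge line (reader x = -60, y about +68 mm); moves with the clip. Its height above the table: about 41 mm at rest, 26 mm fully down (28 mm at y = +58).
- carrier: Orange slide carrier in the channel: plate 90 (x) by 34 (y) by 6 mm with a glass slide on it; upright tab at its robot-side end, 24 mm wide, 5 mm thick, top 54 mm above the table. Origin: centre of the underside; x along the loading direction. 60 g, slides easily. Starts 6 to 36 mm short of the jaw. A fingertip at the lowered pedal's height clears the rails and meets the tab.
- carrier_nose (a point): Middle of the carrier's front end (its nose), 45 mm ahead of its origin, 3 mm above its underside. Home when it is at the housing's face (reader x = 60 mm).
- carrier_tab (a point): Middle of the rear face of the carrier's tab, the face to push on: 45 mm behind its origin, 30 mm above its underside.
- spare_carrier: Bystander: a green carrier of the same shape, lying on the table to the right of the reader. Origin at the centre of its underside. All the bystanders are loose and are to be left where they are.
- petri_dish: Bystander: closed pale dish, 90 mm across, 18 mm high, right of the reader. Origin at the centre of its underside.
- forceps: Bystander: steel forceps 130 mm long, 8 mm high, lying left of the reader. Origin at the centre of its underside.
- slide_box: Bystander: blue and white slide box 87 x 82 x 36 mm, left of the reader's housing. Origin at the centre of its underside.
- beaker: Bystander: clear beaker, 72 mm across, 95 mm high, on the left of the table. Origin at the centre of its underside.
- bottle: Bystander: pale bottle with a red cap, 66 mm across, 190 mm high, on the right of the table. Origin at the centre of its underside.
- fruit_tray: Bystander: green tray 185 x 250 mm with fruit, 85 mm high, far left. Origin at the centre of its underside.
Not all that is in view belongs to the job. What is shaped like the carrier but yellow is not meant.

How it is judged:
On the way, in this order (a step that is already met when the one before it is completed fails the run):
1. a finger holds the pedal down, the jaw raised, with the carrier's nose still short of the jaw (value of joint clip_hinge above 0.18 rad and contact force between the fingers and clip above 0.5 N and x of carrier_nose in the frame of reader below 0.033 m), for 0.1 s.
2. the carrier is pushed home to the stop while a finger still holds the pedal down (value of joint clip_hinge above 0.2 rad and contact force between the fingers and clip above 0.5 N and x of carrier_nose in the frame of reader above 0.057 m), for 0.1 s.
At the end, for the whole second after the job is handed in: The carrier lies flat in its channel with its nose within 3 mm of the housing's face, at rest, and the released clip presses on it (more than 0.5 N, joint 0.08 to 0.26) (x of carrier_nose in the frame of reader above 0.057 m and y of carrier_nose in the frame of reader between -0.004 and 0.004 m and z of carrier in the frame of reader below 0.015 m and angle between the x axis of carrier and the x axis of reader, either way round below 0.06 rad and value of joint clip_hinge between 0.08 and 0.26 rad and contact force between clip and carrier above 0.5 N and linear speed of carrier below 0.01 m/s); the robot touches nothing.
It fails at once if the carrier is lifted out of its channel (more than 10 mm) (z of carrier in the frame of reader above 0.022 m).
It fails at once if another thing on the table is moved by more than 20 mm (distance of any of spare_carrier, petri_dish, forceps, slide_box, beaker, bottle, fruit_tray from where it was at the start of the episode above 0.02 m).
It also fails if it takes over 42 s, if anything falls off the work surface, if the arm or the gripper's body presses on something with over 40 N, if the wrist force passes 120 N, or if a joint passes its speed limit or range.

## Working session

There is one attempt and no reset: what is moved stays moved. The work goes in short steps, Python scripts to look and compute and a tool call to move; the robot and the scene stay as the last step left them, time stands still between calls to the robot, and variables do not carry over. Pictures are saved under pics/ and viewed, about 8 in all and at most 12, crops included, and the job is handed in when it is done.

Besides the shell and the picture viewer there is one more tool, called after "Call:" by a JSON object that holds its "api" and its "payload", one argument or row to a line. apply_moves: Moves the arm, as the interface text tells. Its arguments: {"type":"object","properties":{"moves":{"type":"array"}},"required":["moves"]}

```bash
mkdir -p pics; python3 - <<'E'
from bench import monitor,cams,env
import cv2,numpy as np
s=monitor.observe();print(s)
for n in("scene","top"):
    p=cams.camera_params(n);print(n,p)
    im=cams.snapshot(n);cv2.imwrite(f"pics/{n}0.png",im[:,:,::-1])
print(cams.camera_params("wrist"))
E
```

```text
{'t': 0.0, 'joint_positions': array([ 1.53820291,  0.5018451 , -0.42678735,  1.55144433,  0.22075512,
        1.13831088, -0.21027369]), 'qd': array([-1.90322500e-04, -5.80731747e-04,  1.27795289e-05,  1.23455272e-03,
        1.42848951e-04,  1.90547507e-04, -1.64440595e-04]), 'effort': array([-4.24557693e-04, -5.66583753e+01, -5.81635147e+00, -2.79109937e+01,
       -6.84845494e-02,  3.08871490e-02,  2.28709355e-04]), 'tool_pos': array([ 0.18924488, -0.62113746,  0.24268207]), 'tcp_rot': array([-3.13963404e+00, -1.01848996e-04,  2.95851139e-01]), 'force': array([-0.03812974, -0.92041141, -0.19909606]), 'ft_torque': array([-0.01342301, -0.0395509 ,  0.02378535]), 'width': 0.09212877797033812}
scene {'fx': 379.76641186941276, 'fy': 379.76641186941276, 'cx': 322.0934443217641, 'cy': 200.13595297418252, 'camera_from_world': array([[ 0.64068271,  0.7675799 ,  0.01862174, -0.38927341],
       [ 0.57089619, -0.46001685, -0.68004562, -0.2755397 ],
       [-0.51342303,  0.44632455, -0.73293328,  1.54572961],
       [ 0.        ,  0.        ,  0.        ,  1.        ]])}
top {'fx': 439.06671910270177, 'fy': 439.06671910270177, 'cx': 310.03141389910763, 'cy': 200.73387855855572, 'camera_from_world': array([[-0.00299819, -0.99993734, -0.0107859 ,  0.01652234],
       [-0.99901847,  0.00347176, -0.04415926,  0.55298393],
       [ 0.04419393,  0.01064291, -0.99896628,  1.19457815],
       [ 0.        ,  0.        ,  0.        ,  1.        ]])}
{'fx': 309.70691628693146, 'fy': 309.70691628693146, 'cx': 319.12753603450113, 'cy': 198.41438894637508, 'hand_eye': array([[ 3.14783097e-04, -9.65751681e-01, -2.59467899e-01,
         7.02448241e-02],
       [ 9.99999941e-01,  3.39703631e-04, -5.12058508e-05,
        -3.54051719e-04],
       [ 1.37594324e-04, -2.59467868e-01,  9.65751731e-01,
        -1.40906611e-01],
       [ 0.00000000e+00,  0.00000000e+00,  0.00000000e+00,
         1.00000000e+00]])}
```

View pics/top0.png

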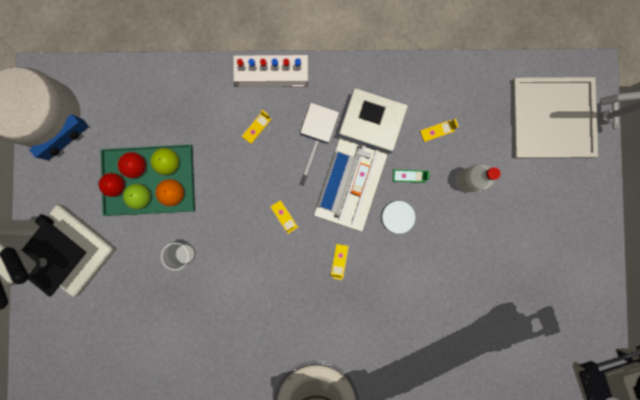

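View pics/scene0.png

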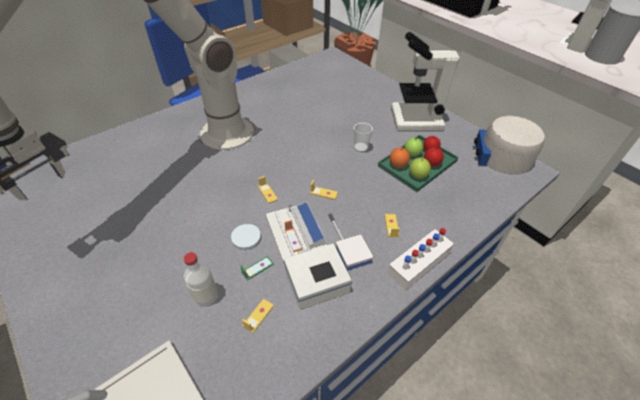

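```bash
cat > h.py <<'E'
import numpy as np,cv2
from bench import monitor,cams,env
def ray(n,u,v,z,p=None):
    p=p or cams.camera_params(n);T=p["camera_from_world"];R=T[:3,:3];c=-R.T@T[:3,3]
    d=R.T@np.array([(u-p["cx"])/p["fx"],(v-p["cy"])/p["fy"],1]);return c+d*(z-c[2])/d[2]
E
python3 - <<'E'
from h import *
im=cv2.imread("pics/top0.png");c=im[80:240,300:440]
cv2.imwrite("pics/crop1.png",cv2.resize(c,None,fx=5,fy=5,interpolation=cv2.INTER_CUBIC)[:, :800][50*5-250:,:][:800])
cv2.imwrite("pics/crop1.png",cv2.resize(c,None,fx=3.75,fy=3.75,interpolation=cv2.INTER_CUBIC))
hsv=cv2.cvtColor(im,cv2.COLOR_BGR2HSV)
def big(lo,hi,box=(80,240,300,440)):
    m=cv2.inRange(hsv,lo,hi);k=np.zeros_like(m);a,b,c,d=box;k[a:b,c:d]=m[a:b,c:d]
    cs,_=cv2.findContours(k,cv2.RETR_EXTERNAL,cv2.CHAIN_APPROX_NONE);return max(cs,key=cv2.contourArea)
for nm,lo,hi,z,box in(("blue",(100,110,40),(125,255,255),.041,(140,225,310,360)),("orange",(5,120,100),(18,255,255),.018,(140,225,340,375)),("white",(0,0,150),(180,60,255),.07,(85,152,335,412))):
    c=big(lo,hi,box);r=cv2.minAreaRect(c);b=cv2.boxPoints(r);print(nm,cv2.contourArea(c),b.round(1).tolist())
    print(np.array([ray("top",*q,z)for q in b]).round(4).tolist())
E
```

```text
blue 559.5 [[320.1000061035156, 205.6999969482422], [337.8999938964844, 152.3000030517578], [348.1000061035156, 155.6999969482422], [330.29998779296875, 209.10000610351562]]
[[0.5383, -0.0125, 0.041], [0.6821, -0.0611, 0.041], [0.6728, -0.0885, 0.041], [0.5291, -0.0398, 0.041]]
orange 23.0 [[350.5, 193.10000610351562], [351.29998779296875, 189.8000030517578], [360.70001220703125, 192.1999969482422], [359.8999938964844, 195.5]]
[[0.5732, -0.096, 0.018], [0.5823, -0.0983, 0.018], [0.5757, -0.124, 0.018], [0.5667, -0.1217, 0.018]]
white 2666.0 [[338.8999938964844, 133.39999389648438], [354.0, 86.80000305175781], [408.20001220703125, 104.4000015258789], [393.1000061035156, 150.89999389648438]]
[[0.7278, -0.0625, 0.07], [0.8517, -0.1031, 0.07], [0.8039, -0.2454, 0.07], [0.6806, -0.2043, 0.07]]
```

View pics/crop1.png

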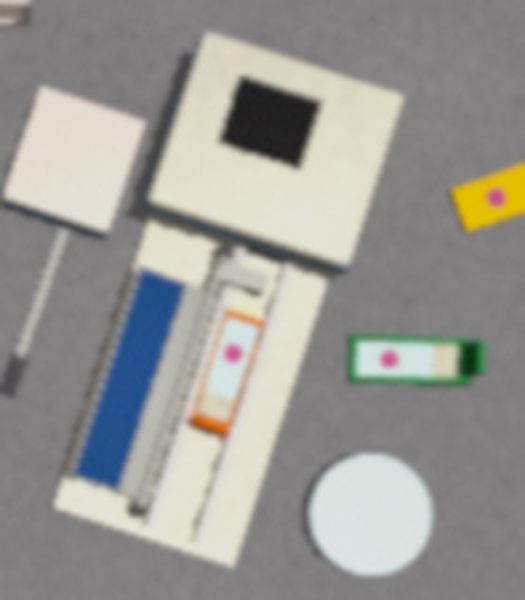

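Call:
{"api": "apply_moves", "payload": {
  "moves": [
    {"wz": 7.06, "gripper": 0.467},
    {"wz": 7.06},
    {"wz": 7.06},
    {"wz": 7.06},
    {"wz": 7.06},
    {"dy": -2},
    {"dy": -3, "dx": 0.8},
    {"dy": -3.6, "dx": 0.8}
  ]
}}

```text
schema error: expected keys dx, dy, dz, wx, wy, wz, gripper
```

```bash
cat >> h.py <<'E'
O=np.array([.6411,-.1334]);yw=-.321
ex=np.array([np.cos(yw),np.sin(yw)]);ey=np.array([-ex[1],ex[0]])
def rd(p): d=np.array(p[:2])-O;return np.round([1e3*d@ex,1e3*d@ey,1e3*p[2] if len(p)>2 else 0],1)
def st():
    s=monitor.observe();print("t",round(s["t"],2),"reader",rd(s["tool_pos"]),"rot",s["tcp_rot"].round(4),"F",s["force"].round(1),"w",round(s["width"],4));return s
E
python3 - <<'E'
from h import *
s=st();print(s["joint_positions"].round(2))
for u,v,z in((364.8,163.5,.018),(360.5,163,.018),(369.5,166,.018),(356,189.5,.054),(356,191,.054),(356,195,.018),(356,194,.03)):print(rd(ray("top",u,v,z)))
E
```

```text
t 0.1 reader [-274.9 -605.5  242.8] rot [-3.1398 -0.      0.2959] F [-0.2  0.4  0.6] w 0.0916
[ 1.54  0.5  -0.43  1.55  0.22  1.14 -0.21]
[13.5  1.9 18. ]
[11.1 13.5 18. ]
[ 10.9 -12.4  18. ]
[-65.5   5.2  54. ]
[-69.3   4.   54. ]
[-76.4  -1.9  18. ]
[-74.8  -0.2  30. ]
```

Call:
{"api": "apply_moves", "payload": {
  "moves": [
    {"dx": 0, "dy": 0, "dz": 0, "wx": 0, "wy": 0, "wz": 7.06, "gripper": 0.467},
    {"dx": 0, "dy": 0, "dz": 0, "wx": 0, "wy": 0, "wz": 7.06, "gripper": 0.467},
    {"dx": 0, "dy": 0, "dz": 0, "wx": 0, "wy": 0, "wz": 7.06, "gripper": 0.467},
    {"dx": 0, "dy": 0, "dz": 0, "wx": 0, "wy": 0, "wz": 7.06, "gripper": 0.467},
    {"dx": 0, "dy": 0, "dz": 0, "wx": 0, "wy": 0, "wz": 7.06, "gripper": 0.467},
    {"dx": 0.5, "dy": -2, "dz": 0, "wx": 0, "wy": 0, "wz": 0, "gripper": 0.467},
    {"dx": 0.8, "dy": -3, "dz": 0, "wx": 0, "wy": 0, "wz": 0, "gripper": 0.467},
    {"dx": 0.8, "dy": -3.6, "dz": 0, "wx": 0, "wy": 0, "wz": 0, "gripper": 0.467}
  ]
}}

```text
t: 0.77
tool_pos: [0.2353, -0.5471, 0.2429]
tcp_rot: [3.142, 0.001, -0.324]
force: [1.2, 0.7, 0.9]
width: 0.0446
```

```bash
python3 -c "
from h import *
s=st();print(s['joint_positions'].round(2))"
```

```text
t 0.77 reader [-254.5 -520.6  242.9] rot [ 3.1416e+00  7.0000e-04 -3.2400e-01] F [1.2 0.7 0.9] w 0.0446
[ 1.38  0.39 -0.33  1.7   0.14  1.08 -0.89]
```

Call:
{"api": "apply_moves", "payload": {
  "moves": [
    {"dx": 0.78, "dy": -3.44, "dz": 0, "wx": 0, "wy": 0, "wz": 0, "gripper": 0.467},
    {"dx": 0.78, "dy": -3.44, "dz": 0, "wx": 0, "wy": 0, "wz": 0, "gripper": 0.467},
    {"dx": 0.78, "dy": -3.44, "dz": 0, "wx": 0, "wy": 0, "wz": 0, "gripper": 0.467},
    {"dx": 0.78, "dy": -3.44, "dz": 0, "wx": 0, "wy": 0, "wz": 0, "gripper": 0.467},
    {"dx": 0.78, "dy": -3.44, "dz": 0, "wx": 0, "wy": 0, "wz": 0, "gripper": 0.467},
    {"dx": 0.78, "dy": -3.44, "dz": 0, "wx": 0, "wy": 0, "wz": 0, "gripper": 0.467},
    {"dx": 0.78, "dy": -3.44, "dz": 0, "wx": 0, "wy": 0, "wz": 0, "gripper": 0.467},
    {"dx": 0.78, "dy": -3.44, "dz": 0, "wx": 0, "wy": 0, "wz": 0, "gripper": 0.467}
  ]
}}

```text
t: 1.43
tool_pos: [0.3827, -0.3034, 0.2436]
tcp_rot: [3.142, 0.0, -0.32]
force: [0.5, -0.4, 0.4]
width: 0.043
```

Call:
{"api": "apply_moves", "payload": {
  "moves": [
    {"dx": 0.78, "dy": -3.44, "dz": 0, "wx": 0, "wy": 0, "wz": 0, "gripper": 0.467},
    {"dx": 0.78, "dy": -3.44, "dz": 0, "wx": 0, "wy": 0, "wz": 0, "gripper": 0.467},
    {"dx": 0.78, "dy": -3.44, "dz": 0, "wx": 0, "wy": 0, "wz": 0, "gripper": 0.467},
    {"dx": 0.78, "dy": -3.44, "dz": 0, "wx": 0, "wy": 0, "wz": 0, "gripper": 0.467},
    {"dx": 0.78, "dy": -3.44, "dz": 0, "wx": 0, "wy": 0, "wz": 0, "gripper": 0.467},
    {"dx": 0.78, "dy": -3.44, "dz": 0, "wx": 0, "wy": 0, "wz": 0, "gripper": 0.467},
    {"dx": 0.78, "dy": -3.44, "dz": 0, "wx": 0, "wy": 0, "wz": 0, "gripper": 0.467},
    {"dx": 0.78, "dy": -3.44, "dz": 0, "wx": 0, "wy": 0, "wz": 0, "gripper": 0.467}
  ]
}}

```text
t: 2.1
tool_pos: [0.5285, -0.0622, 0.2435]
tcp_rot: [3.141, 0.0, -0.321]
force: [-0.7, -0.9, -0.2]
width: 0.0428
```

```bash
python3 - <<'E'
from h import *
s=st();print(s['joint_positions'].round(2))
cv2.imwrite("pics/w1.png",cams.snapshot("wrist")[:,:,::-1]);st()
E
```

```text
t 2.1 reader [-129.3   32.1  243.5] rot [ 3.1413e+00  4.0000e-04 -3.2060e-01] F [-0.7 -0.9 -0.2] w 0.0428
[ 0.6   0.32 -0.64  1.84  0.22  1.05 -2.02]
t 2.15 reader [-128.6   41.2  244.3] rot [-3.1353e+00 -2.2000e-03 -3.1220e-01] F [3.6 6.2 1.3] w 0.043
```

View pics/w1.png

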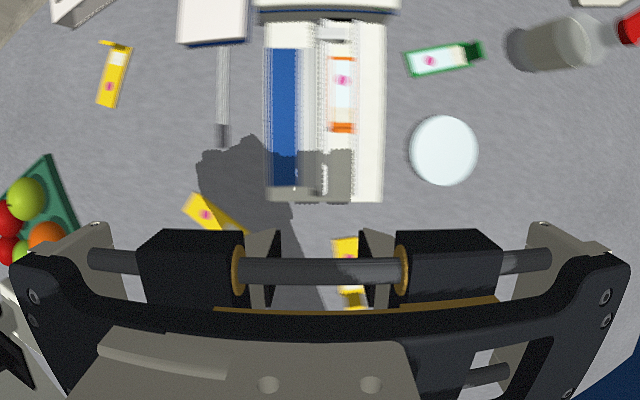

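Call:
{"api": "apply_moves", "payload": {
  "moves": [
    {"dx": 0, "dy": 0, "dz": 0, "wx": 0, "wy": 0, "wz": 0, "gripper": 0.467},
    {"dx": 0, "dy": 0, "dz": 0, "wx": 0, "wy": 0, "wz": 0, "gripper": 0.467},
    {"dx": 0, "dy": 0, "dz": 0, "wx": 0, "wy": 0, "wz": 0, "gripper": 0.467},
    {"dx": 0, "dy": 0, "dz": 0, "wx": 0, "wy": 0, "wz": 0, "gripper": 0.467}
  ]
}}

```text
t: 2.48
tool_pos: [0.5275, -0.0653, 0.2434]
tcp_rot: [3.141, 0.001, -0.323]
force: [-0.0, -0.5, 0.1]
width: 0.0429
```

```bash
cat >> h.py <<'E'
from scipy.spatial.transform import Rotation as Ro
def wray(s,u,v,z):
    p=cams.camera_params("wrist");d=np.array([u-p["cx"],v-p["cy"]]);r=np.hypot(*d);th=r/p["fx"]
    c=np.r_[d/r*np.sin(th),np.cos(th)];H=p["hand_eye"];R=Ro.from_euler("xyz",s["tcp_rot"]).as_matrix()
    o=R@H[:3,3]+s["tool_pos"];w=R@H[:3,:3]@c;return o+w*(z-o[2])/w[2]
E
python3 - <<'E'
from h import *
s=st();im=cams.snapshot("wrist")[:,:,::-1].copy()
c=im[0:290,230:420];cv2.imwrite("pics/w2.png",cv2.resize(c,None,fx=2,fy=2,interpolation=cv2.INTER_CUBIC))
hsv=cv2.cvtColor(im,cv2.COLOR_BGR2HSV)
for nm,lo,hi,z,box in(("blue",(100,110,40),(125,255,255),.041,(15,230,250,310)),("orange",(5,120,100),(18,255,255),.054,(30,180,320,370))):
    m=cv2.inRange(hsv,lo,hi);k=np.zeros_like(m);a,b,e,d=box;k[a:b,e:d]=m[a:b,e:d]
    cs,_=cv2.findContours(k,cv2.RETR_EXTERNAL,cv2.CHAIN_APPROX_NONE)
    for q in cs:
        if cv2.contourArea(q)>15:
            x,y,w,h=cv2.boundingRect(q);print(nm,x,y,w,h,[rd(wray(s,*t,z)).tolist() for t in((x,y),(x+w,y),(x,y+h),(x+w,y+h))])
E
```

```text
t 2.48 reader [-129.2   28.8  243.4] rot [ 3.1406e+00  6.0000e-04 -3.2270e-01] F [-0.  -0.5  0.1] w 0.0429
blue 269 49 31 139 [[18.8, 84.3, 41.0], [17.5, 50.0, 41.0], [-139.3, 86.8, 41.0], [-139.4, 51.1, 41.0]]
orange 331 57 26 77 [[5.5, 16.6, 54.0], [6.2, -10.9, 54.0], [-77.5, 16.6, 54.0], [-77.2, -11.2, 54.0]]
```

View pics/w2.png

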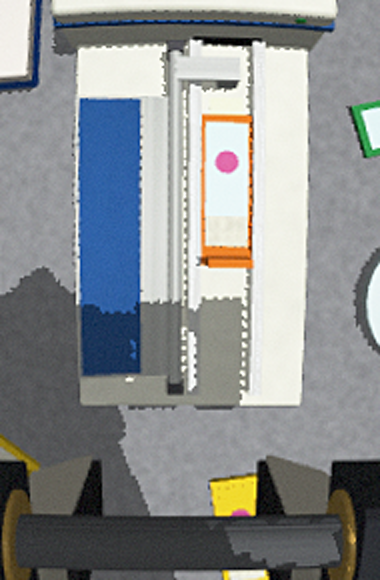

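Call:
{"api": "apply_moves", "payload": {
  "moves": [
    {"dx": 0.8, "dy": -0.2, "dz": 1, "wx": 0, "wy": 0, "wz": 0, "gripper": 0.545},
    {"dx": 0.8, "dy": -0.2, "dz": 3, "wx": 0, "wy": 0, "wz": 0, "gripper": 0.545},
    {"dx": 0.8, "dy": -0.1, "dz": 3, "wx": 0, "wy": 0, "wz": 0, "gripper": 0.545},
    {"dx": 0, "dy": 0, "dz": 3, "wx": 0, "wy": 0, "wz": 0, "gripper": 0.545},
    {"dx": 0, "dy": 0, "dz": 3, "wx": 0, "wy": 0, "wz": 0, "gripper": 0.545},
    {"dx": 0, "dy": 0, "dz": 2, "wx": 0, "wy": 0, "wz": 0, "gripper": 0.545},
    {"dx": 0, "dy": 0, "dz": 1, "wx": 0, "wy": 0, "wz": 0, "gripper": 0.545},
    {"dx": 0, "dy": 0, "dz": 0, "wx": 0, "wy": 0, "wz": 0, "gripper": 0.545}
  ]
}}

```text
t: 3.2
tool_pos: [0.5505, -0.0673, 0.0815]
tcp_rot: [3.141, 0.004, -0.322]
force: [0.2, -0.3, 1.4]
width: 0.0496
```

Call:
{"api": "apply_moves", "payload": {
  "moves": [
    {"dx": 0, "dy": 0, "dz": 0, "wx": 0, "wy": 0, "wz": 0, "gripper": 0.545},
    {"dx": 0, "dy": 0, "dz": 0, "wx": 0, "wy": 0, "wz": 0, "gripper": 0.545}
  ]
}}

```text
t: 3.37
tool_pos: [0.5539, -0.0668, 0.0853]
tcp_rot: [-3.141, -0.003, -0.321]
force: [-0.4, -0.3, 0.3]
width: 0.0501
```

```bash
python3 - <<'E'
from h import *
s=st();im=cams.snapshot("wrist")[:,:,::-1].copy();cv2.imwrite("pics/w3.png",im)
E
```

```text
t 3.37 reader [-103.8   35.7   85.3] rot [-3.1412e+00 -2.6000e-03 -3.2090e-01] F [-0.4 -0.3  0.3] w 0.0501
```

View pics/w3.png

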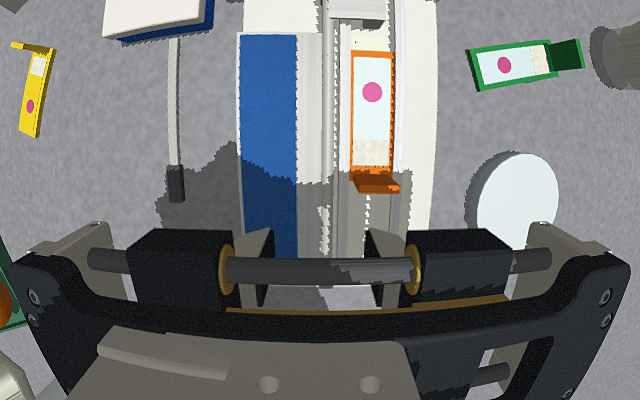

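Call:
{"api": "apply_moves", "payload": {
  "moves": [
    {"dx": 0, "dy": 0, "dz": 0.8, "wx": 0, "wy": 0, "wz": 0, "gripper": 0.545},
    {"dx": 0, "dy": 0, "dz": 0.8, "wx": 0, "wy": 0, "wz": 0, "gripper": 0.545},
    {"dx": 0, "dy": 0, "dz": 0.5, "wx": 0, "wy": 0, "wz": 0, "gripper": 0.545},
    {"dx": 0, "dy": 0, "dz": 0.4, "wx": 0, "wy": 0, "wz": 0, "gripper": 0.545},
    {"dx": 0, "dy": 0, "dz": 0.4, "wx": 0, "wy": 0, "wz": 0, "gripper": 0.545},
    {"dx": 0, "dy": 0, "dz": 0.3, "wx": 0, "wy": 0, "wz": 0, "gripper": 0.545},
    {"dx": 0, "dy": 0, "dz": 0, "wx": 0, "wy": 0, "wz": 0, "gripper": 0.545},
    {"dx": 0, "dy": 0, "dz": 0, "wx": 0, "wy": 0, "wz": 0, "gripper": 0.545}
  ]
}}

```text
t: 4.08
tool_pos: [0.5525, -0.0657, 0.0517]
tcp_rot: [-3.141, 0.0, -0.32]
force: [-0.9, 1.1, 4.0]
width: 0.0501
```

```bash
python3 -c "
from h import *
st()"
```

```text
t 4.08 reader [-105.4   36.2   51.7] rot [-3.1412e+00  5.0000e-04 -3.1960e-01] F [-0.9  1.1  4. ] w 0.0501
```

Call:
{"api": "apply_moves", "payload": {
  "moves": [
    {"dx": 0, "dy": 0, "dz": 0.2, "wx": 0, "wy": 0, "wz": 0, "gripper": 0.545},
    {"dx": 0, "dy": 0, "dz": 0.2, "wx": 0, "wy": 0, "wz": 0, "gripper": 0.545},
    {"dx": 0, "dy": 0, "dz": 0.15, "wx": 0, "wy": 0, "wz": 0, "gripper": 0.545},
    {"dx": 0, "dy": 0, "dz": 0, "wx": 0, "wy": 0, "wz": 0, "gripper": 0.545},
    {"dx": 0, "dy": 0, "dz": 0, "wx": 0, "wy": 0, "wz": 0, "gripper": 0.545}
  ]
}}

```text
t: 4.5
tool_pos: [0.5527, -0.0662, 0.0463]
tcp_rot: [-3.141, -0.0, -0.32]
force: [-0.9, 2.5, 3.7]
width: 0.0503
```

```bash
python3 - <<'E'
from h import *
st();im=cams.snapshot("wrist")[:,:,::-1].copy();cv2.imwrite("pics/w4.png",im)
E
```

```text
t 4.5 reader [-105.    35.9   46.3] rot [-3.1413e+00 -2.0000e-04 -3.2010e-01] F [-0.9  2.5  3.7] w 0.0503
```

View pics/w4.png

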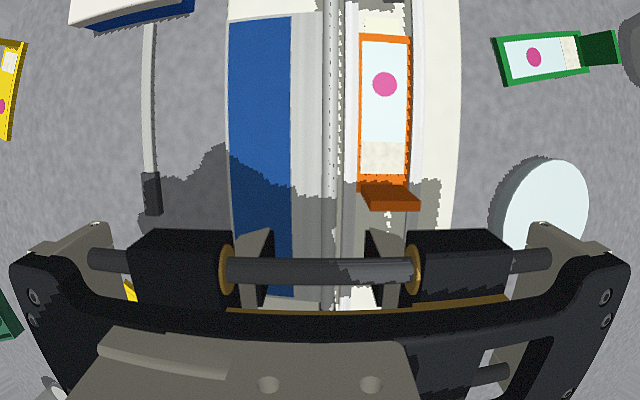

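Call:
{"api": "apply_moves", "payload": {
  "moves": [
    {"dx": 0.5, "dy": 0, "dz": 0.05, "wx": 0, "wy": 0, "wz": 0, "gripper": 0.545},
    {"dx": 0.6, "dy": 0, "dz": 0, "wx": 0, "wy": 0, "wz": 0, "gripper": 0.545},
    {"dx": 0.5, "dy": 0, "dz": 0, "wx": 0, "wy": 0, "wz": 0, "gripper": 0.545},
    {"dx": 0.4, "dy": 0, "dz": 0, "wx": 0, "wy": 0, "wz": 0, "gripper": 0.545},
    {"dx": 0.4, "dy": 0, "dz": 0, "wx": 0, "wy": 0, "wz": 0, "gripper": 0.545},
    {"dx": 0.4, "dy": 0, "dz": 0, "wx": 0, "wy": 0, "wz": 0, "gripper": 0.545},
    {"dx": 0.4, "dy": 0, "dz": 0, "wx": 0, "wy": 0, "wz": 0, "gripper": 0.545},
    {"dx": 0.4, "dy": 0, "dz": 0, "wx": 0, "wy": 0, "wz": 0, "gripper": 0.545}
  ]
}}

```text
t: 5.22
tool_pos: [0.5867, -0.0781, 0.0456]
tcp_rot: [3.141, 0.001, -0.321]
force: [-4.5, 2.2, 4.3]
width: 0.0502
```

```bash
python3 -c "
from h import *
st()"
```

```text
t 5.22 reader [-69.1  35.4  45.6] rot [ 3.1412e+00  1.0000e-03 -3.2070e-01] F [-4.5  2.2  4.3] w 0.0502
```

Call:
{"api": "apply_moves", "payload": {
  "moves": [
    {"dx": 0.4, "dy": 0, "dz": 0, "wx": 0, "wy": 0, "wz": 0, "gripper": 0.545},
    {"dx": 0.4, "dy": 0, "dz": 0, "wx": 0, "wy": 0, "wz": 0, "gripper": 0.545},
    {"dx": 0.4, "dy": 0, "dz": 0, "wx": 0, "wy": 0, "wz": 0, "gripper": 0.545},
    {"dx": 0.4, "dy": 0, "dz": 0, "wx": 0, "wy": 0, "wz": 0, "gripper": 0.545},
    {"dx": 0.4, "dy": 0, "dz": 0, "wx": 0, "wy": 0, "wz": 0, "gripper": 0.545},
    {"dx": 0.3, "dy": 0, "dz": 0, "wx": 0, "wy": 0, "wz": 0, "gripper": 0.545}
  ]
}}

```text
t: 5.72
tool_pos: [0.6088, -0.0854, 0.0456]
tcp_rot: [3.141, 0.001, -0.321]
force: [-3.9, 1.3, 4.8]
width: 0.05
```

```bash
python3 -c "
from h import *
st()"
```

```text
t 5.72 reader [-45.8  35.3  45.6] rot [ 3.1413e+00  6.0000e-04 -3.2070e-01] F [-3.9  1.3  4.8] w 0.05
```

Call:
{"api": "apply_moves", "payload": {
  "moves": [
    {"dx": 0.2, "dy": 0, "dz": 0, "wx": 0, "wy": 0, "wz": 0, "gripper": 0.545},
    {"dx": 0.2, "dy": 0, "dz": 0, "wx": 0, "wy": 0, "wz": 0, "gripper": 0.545},
    {"dx": 0.1, "dy": 0, "dz": 0, "wx": 0, "wy": 0, "wz": 0, "gripper": 0.545},
    {"dx": 0, "dy": 0, "dz": 0, "wx": 0, "wy": 0, "wz": 0, "gripper": 0.545}
  ]
}}

```text
t: 6.05
tool_pos: [0.6131, -0.0867, 0.0456]
tcp_rot: [3.141, 0.001, -0.321]
force: [-4.5, 1.3, 4.6]
width: 0.0504
```

Call:
{"api": "apply_moves", "payload": {
  "moves": [
    {"dx": 0.15, "dy": 0, "dz": 0, "wx": 0, "wy": 0, "wz": 0, "gripper": 0.545},
    {"dx": 0, "dy": 0, "dz": 0, "wx": 0, "wy": 0, "wz": 0, "gripper": 0.545}
  ]
}}

```text
t: 6.22
tool_pos: [0.6131, -0.0867, 0.0455]
tcp_rot: [3.141, 0.004, -0.321]
force: [-8.2, 3.2, 8.9]
width: 0.0497
```

```bash
python3 -c "
from h import *
st()"
```

```text
t 6.22 reader [-41.3  35.5  45.5] rot [ 3.1406  0.0036 -0.3207] F [-8.2  3.2  8.9] w 0.0497
```

Call:
{"api": "apply_moves", "payload": {
  "moves": [
    {"dx": 0.15, "dy": 0, "dz": 0, "wx": 0, "wy": 0, "wz": 0, "gripper": 0.545},
    {"dx": 0.1, "dy": 0, "dz": 0, "wx": 0, "wy": 0, "wz": 0, "gripper": 0.545},
    {"dx": 0, "dy": 0, "dz": 0, "wx": 0, "wy": 0, "wz": 0, "gripper": 0.545}
  ]
}}

```text
t: 6.47
tool_pos: [0.6132, -0.0868, 0.0454]
tcp_rot: [3.139, 0.008, -0.321]
force: [-15.0, 5.3, 14.6]
width: 0.0501
```

```bash
python3 - <<'E'
from h import *
st();a=cams.snapshot("wrist")[:,:,::-1][0:290,190:450];b=cams.snapshot("scene")[:,:,::-1][190:310,240:370]
a=cv2.resize(a,None,fx=1.8,fy=1.8,interpolation=cv2.INTER_CUBIC);b=cv2.resize(b,(330,a.shape[0]*6//10),interpolation=cv2.INTER_CUBIC)
o=np.zeros((a.shape[0],a.shape[1]+330,3),np.uint8);o[:,:a.shape[1]]=a;o[:b.shape[0],a.shape[1]:]=b;cv2.imwrite("pics/w5.png",o);print(o.shape)
E
```

```text
t 6.47 reader [-41.2  35.4  45.4] rot [ 3.1395  0.0081 -0.3209] F [-15.    5.3  14.6] w 0.0501
(522, 798, 3)
```

View pics/w5.png

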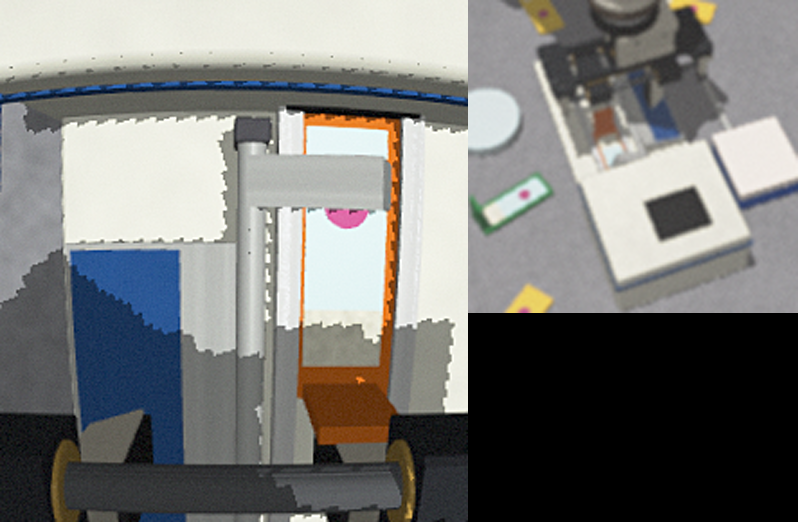

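Call:
{"api": "apply_moves", "payload": {
  "moves": [
    {"dx": -0.3, "dy": 0, "dz": 0, "wx": 0, "wy": 0, "wz": 0, "gripper": 0.545},
    {"dx": -0.3, "dy": 0, "dz": 0, "wx": 0, "wy": 0, "wz": 0, "gripper": 0.545},
    {"dx": -0.3, "dy": 0, "dz": 0, "wx": 0, "wy": 0, "wz": 0, "gripper": 0.545},
    {"dx": -0.3, "dy": 0, "dz": 0, "wx": 0, "wy": 0, "wz": 0, "gripper": 0.545},
    {"dx": 0, "dy": 0, "dz": 0, "wx": 0, "wy": 0, "wz": 0, "gripper": 0.545}
  ]
}}

```text
t: 6.98
tool_pos: [0.6072, -0.0845, 0.0466]
tcp_rot: [-3.141, -0.003, -0.321]
force: [3.6, -0.1, 4.5]
width: 0.05
```

Call:
{"api": "apply_moves", "payload": {
  "moves": [
    {"dx": 0, "dy": 0, "dz": -0.2, "wx": 0, "wy": 0, "wz": 0, "gripper": 0.545},
    {"dx": 0, "dy": 0, "dz": -0.3, "wx": 0, "wy": 0, "wz": 0, "gripper": 0.545},
    {"dx": 0, "dy": 0, "dz": -0.3, "wx": 0, "wy": 0, "wz": 0, "gripper": 0.545},
    {"dx": 0, "dy": 0, "dz": -0.4, "wx": 0, "wy": 0, "wz": 0, "gripper": 0.545},
    {"dx": 0, "dy": 0, "dz": -0.8, "wx": 0, "wy": 0, "wz": 0, "gripper": 0.545},
    {"dx": 0, "dy": 0, "dz": -1.5, "wx": 0, "wy": 0, "wz": 0, "gripper": 0.545},
    {"dx": 0, "dy": 0, "dz": -2.5, "wx": 0, "wy": 0, "wz": 0, "gripper": 0.545},
    {"dx": -1.0, "dy": 0, "dz": -2.5, "wx": 0, "wy": 0, "wz": 0, "gripper": 0.545}
  ]
}}

```text
t: 7.65
tool_pos: [0.5966, -0.0814, 0.1318]
tcp_rot: [-3.141, 0.001, -0.321]
force: [0.9, -0.8, 0.2]
width: 0.0499
```

Call:
{"api": "apply_moves", "payload": {
  "moves": [
    {"dx": -2, "dy": 0, "dz": -2, "wx": 0, "wy": 0, "wz": 0, "gripper": 0.545},
    {"dx": -2, "dy": 0, "dz": -2, "wx": 0, "wy": 0, "wz": 0, "gripper": 0.545},
    {"dx": -1, "dy": 0, "dz": -1, "wx": 0, "wy": 0, "wz": 0, "gripper": 0.545},
    {"dx": 0, "dy": 0, "dz": 0, "wx": 0, "wy": 0, "wz": 0, "gripper": 0.545},
    {"dx": 0, "dy": 0, "dz": 0, "wx": 0, "wy": 0, "wz": 0, "gripper": 0.545},
    {"dx": 0, "dy": 0, "dz": 0, "wx": 0, "wy": 0, "wz": 0, "gripper": 0.545},
    {"dx": 0, "dy": 0, "dz": 0, "wx": 0, "wy": 0, "wz": 0, "gripper": 0.545}
  ]
}}

```text
t: 8.23
tool_pos: [0.5489, -0.0656, 0.1801]
tcp_rot: [3.142, 0.001, -0.321]
force: [0.4, -0.2, -0.9]
width: 0.05
```

```bash
python3 - <<'E'
from h import *
s=st();im=cams.snapshot("wrist")[:,:,::-1].copy()
c=im[0:290,190:450];cv2.imwrite("pics/w6.png",cv2.resize(c,None,fx=2,fy=2,interpolation=cv2.INTER_CUBIC))
hsv=cv2.cvtColor(im,cv2.COLOR_BGR2HSV);m=cv2.inRange(hsv,(5,120,60),(18,255,255))
cs,_=cv2.findContours(m[:230],cv2.RETR_EXTERNAL,cv2.CHAIN_APPROX_NONE)
for q in cs:
    x,y,w,h=cv2.boundingRect(q)
    if cv2.contourArea(q)>15 and 300<x<400: print(x,y,w,h,"top z18",rd(wray(s,x+w/2,y,.018)),"rear z54",rd(wray(s,x+w/2,y+h,.054)))
E
```

```text
t 8.23 reader [-108.9   35.2  180.1] rot [ 3.1415e+00  1.0000e-03 -3.2090e-01] F [ 0.4 -0.2 -0.9] w 0.05
340 21 33 88 top z18 [58.9 -0.6 18. ] rear z54 [-31.7   4.   54. ]
```

View pics/w6.png

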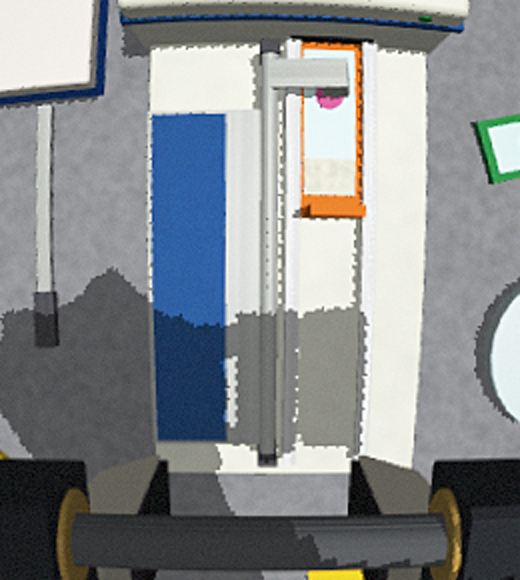

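```bash
python3 -c "
from h import *
st();print(env.job_done())"
```

```text
t 8.28 reader [-109.    35.3  179.9] rot [-3.1415e+00  1.4000e-03 -3.2080e-01] F [-0.5 -0.7  0.2] w 0.0499
the job is handed in; nothing more can be done
None
```

I held the pedal down with the left fingertip and pushed the carrier by its tab with the right, under the raised jaw, until it stopped against the housing. I then backed off the tab, let the pedal up and moved clear. The job was handed in at about 8.3 s; it gives no verdict.

- **Pedal:** the wrist sensor read about 4 N upward before the push. From the fingertip height I put the clip at about 0.34 rad. I did not measure the angle directly.
- **Home position:** the finger stopped moving at reader x ≈ -41 mm while the push force rose to about 15 N. After release the camera put the nose at 58.9 mm and the tab's rear face at -31.7 mm, which implies a nose at 58.3 mm. The stop is at 60 mm, so these sit 1–2 mm short of it. That is within the 2 mm calibration error and inside the 57 mm limit, but it leaves little margin.
- **Clip and clearance:** the last picture shows the jaw lying over the carrier and the pedal back up. The forceps, spare carrier, dish and slide box look undisturbed, where they are in view. The arm was clear at a TCP height of 180 mm, with the force near zero. I had no direct reading of the clip's force on the carrier.

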